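Fit the keyed collar on the carving turntable's spindle

TASK

First take the black dust cap off the spindle of the grey turntable stand and stand it upright on the floor of the white tray. Then put the keyed collar (the steel ring with the tab inside and the ear outside) over the spindle and turn it until its tab drops into the keyway, and leave it fully home, flat on the flange. Leave the plain ring, the stamp block, the ink pad and the ink jar where they are.

Things in the scene. Friction and masses are not known exactly. Their poses are not given: they have to be found in the camera images.
- seat (a point): centre of the stand's flange, on the spindle's axis, z up. The stand is a fixed grey disc 130 mm across, 20 mm high, with a dark boss 44 mm across whose flat top, 40 mm above the table, is the flange. x points along the dark pointer rib on the disc (10 mm wide, 37 to 87 mm from the axis, top 23 mm above the table)
- shoulder (a point): centre of the shoulder, on the axis, 16 mm above the flange: the flat top of the spindle's keyed part (fixed steel, 30 mm in diameter). Above it stands a plain nose 15 mm in diameter, 22 mm long, tip tapered. Axes as the seat's; the keyway's direction is not given by them
- keyway_mid (a point): point on the axis half-way down the keyed part. Its one keyway is 11.5 mm wide, cut from the outside in to 8.5 mm from the axis, from shoulder to flange; from above it is a notch in the shoulder. It points anywhere within 35 degrees either side of the pointer rib (NOT given by this point's axes): find it by eye or by turning the collar until it drops
- collar_center (a point): the keyed collar: loose steel ring, about 0.12 kg, 48 mm outside, 34 mm bore, 18 mm high, lying flat on a green mat 3 mm thick. Point: its centre, half-way up (9 mm above its underside); z up. On its x side a tab, 8 mm wide, full height, stands into the bore to 10.5 mm from the axis. Over the nose the tab rests on the shoulder; over the keyway (to 7 degrees either way) the collar goes down to the flange
- collar_ear (a point): outer end of the collar's one ear, half-way up: 31 mm from the collar's axis, on the same (x) side as the inner tab; the ear is 10 mm wide and full height, and stands 7 mm out from the ring
- cap_center (a point): the dust cap, loose, black plastic, about 30 g: a round cap 28 mm in diameter and 44 mm high, open below, standing loosely over the spindle's nose on the shoulder; it lifts straight off (22 mm of lift clears the nose). This point is its centre, half-way up (22 mm above its underside); z is up
- tray_in (a point): the white tray, fixed, 200 mm (x) by 130 mm (y) outside, walls 4 mm thick and 16 mm high, floor 4 mm thick. This point is the centre of its inner floor; z is up, x along the long side. The ink pad lies in its +x half; its -x half is empty
- plain_center (a point): bystander: plain steel ring, loose, the size of the keyed collar but with neither tab nor ear. This point is its centre, half-way up
- block_center (a point): bystander: wooden stamp block, loose, 34 mm (x) by 80 mm (y) by 27 mm high, standing on the mat between the two rings; petals on its face reach 28 mm high. This point is its centre, half-way up
- pad_center (a point): bystander: ink pad, loose, 60 by 60 mm and 20 mm high, lying in the tray. This point is its centre, half-way up
- jar_center (a point): bystander: closed ink jar, loose, 52 mm in diameter and 82 mm high, standing beyond the stand. This point is its centre, half-way up
- cap: the dust cap's body, origin at the centre of its underside
- collar: the keyed collar's body, origin at the centre of its underside, axes as at its centre point
Not all that is in view belongs to the job. Of the things like the part that bears tray_in, leave any that is brown; of the rest the larger one is meant. What is shaped like the collar but pink is not meant.

How it is judged (in metres and radians):
On the way:
1. the cap stands upright on the tray's floor, let go (x of cap_center in the frame of tray_in between -0.085 and 0.085 m and y of cap_center in the frame of tray_in between -0.05 and 0.05 m and z of cap_center in the frame of tray_in between 0.018 and 0.026 m and angle between cap_center's own z axis and vertical below 0.15 rad and contact force between the fingers and cap below 0.05 N), for 0.2 s.
At the end, for the whole second after the job is handed in: Collar home, tab in keyway: centre 6-11.5 mm above the flange, within 4 mm of the axis, tilt under 0.08 rad. Cap upright (0.15 rad) on the tray floor, within 85 mm (x) and 50 mm (y) of its centre, 18-26 mm up. Both let go and at rest; bystanders within 20 mm of their places (all of step 1 and horizontal distance between collar_center and seat below 0.004 m and z of collar_center in the frame of seat between 0.006 and 0.0115 m and angle between collar_center's own z axis and vertical below 0.08 rad and linear speed of each of collar, cap below 0.01 m/s and contact force between the fingers and collar below 0.05 N); the robot touches nothing.
It fails at once if the plain ring is moved more than 20 mm (distance of plain_center from where it was at the start of the episode above 0.02 m).
It fails at once if the stamp block is moved more than 20 mm (distance of block_center from where it was at the start of the episode above 0.02 m).
It fails at once if the ink pad is moved more than 20 mm (distance of pad_center from where it was at the start of the episode above 0.02 m).
It fails at once if the ink jar is moved more than 20 mm (distance of jar_center from where it was at the start of the episode above 0.02 m).
It also fails if it takes over 61 s, if anything falls off the work surface, if the arm or the gripper's body presses on something with over 40 N, if the wrist force passes 120 N, or if a joint passes its speed limit or range.

ROBOT

A 6-joint arm with a two-finger parallel gripper is mounted at the origin on the work surface. World frame = base frame: x ahead of the robot, y to its left, z up, the work surface at z = 0. Lengths are in m, angles in degrees, forces in N, time in s.
With the tool pointing down it reaches from about 0.3 to 0.75 m from the base axis. Payload 8.5 kg.
Tool frame: the origin (TCP) lies at the very end of the fingers, on their centre line; the grasp point (between the pads) lies 19 mm behind it (hold_point_z is the distance from the TCP to the grasp point, in m); z points along the fingers, y is the direction in which the jaws open and shut (so a half turn about z gives the same grasp; the last joint's range is limited). The gripper opens to 85 mm and grips with 20 to 120 N. Pads are 22 mm wide; open, the fingers measure 114 mm over their backs; the gripper's body (76 mm by 85 mm) begins 54 mm behind the grasp point. The pads swing forward as they close: fully open they stand 13 mm farther back than shut.
Start: joints at [-88.826, 21.807, 74.336, -0, 83.858, -12.336], TCP at [0.128, -0.535, 0.205] pointing down, gripper open.
Joint ranges: [-178.18, 178.18], [-50.72, 133.34], [12.68, 142.11], [-81.47, 261.47], [9.98, 163.14], [-165.26, 165.26]. Speed limits (degrees/s): [136.94, 136.94, 180, 180, 180, 180].

INTERFACE

Orientations are given as a 3x3 rotation matrix whose columns are the frame's x, y, z axes.
In Python, from rig import observe, get_image, close_job, hold_point_z gives the robot as it stands. The module is installed in compiled form; this text tells all that it offers.
- The arm moves only by the tool jog_arm, never from a script. Its arguments are lists of equal length, an entry for each row: "travel": the shift along the world's x, y, z in m, a list of three; "dr": the turn, a rotation vector about the world's x, y, z in rad, a list of three. In form: {"travel": [[x, y, z], ...], "dr": [[rx, ry, rz], ...]}. A call has 1 to 20 rows; each row shifts and turns the commanded pose from where the row before left it; what a row does not reach is not made up. A row lasts 1/12 s, in which the tool goes at most 41.7 mm and 7.16 degrees, less where a joint would pass 70% of its speed; a pose out of reach is approached as far as the arm can. A call with a gripper value outside its range is refused whole. "jaw" is the finger opening in m, from 0 to 0.0854, set as the call begins (left out, the last holds). The fingers move at their own pace and stop on an object; "newtons" is the grip in N (left out, the last holds). Time passes only in rows, so rows that do not move let the fingers close. It gives the time, the measured TCP pose, the force and the opening at its end, in the units of the state.
- observe(): the state, without advancing time (a new reading comes with each control period).
- get_image(name): name is "scene" or "top" or "wrist"; returns a dict with "color" (384x512x3 uint8, red, green, blue), "fovy" (degrees; the focal length in pixels is half the picture's height over the tangent of half this angle, whatever the lens; pixels are square), "cx", "cy" (the principal point, pixels), "R" (3x3) and "t" (3): a world point X has camera coordinates R X + t. Camera axes: x right, y down, z forward; pixel columns grow to the right and rows downward; lengths in m; the calibration is good to about 2 mm. The wrist camera is an equidistant fisheye: a pixel r from the principal point sees the ray r / f radians off the axis. A picture is of the moment at which its call begins. There is no depth.
- close_job(): hands the job in, once; it reports no verdict.
The state is a dict: "time_s": time; "q": joint angles; "qvel": joint speeds; "joint_efforts": joint torques, N m; "position": TCP position; "tool_rot": TCP orientation; "ft_force": force on the tool from outside, world axes, zero at the start; "wrist_torque": the same for the moment, N m; "grip_width": finger opening in m.
Only numpy, scipy, OpenCV 4.12 (cv2) and the standard library are available. Lean on these libraries where they do the work, as an engineer would, in place of code of your own. Each camera call takes 0.05 s, during which the arm holds its last target.

## Working session

There is one attempt and no reset: what is moved stays moved. The work goes in short steps, Python scripts to look and compute and a tool call to move; the robot and the scene stay as the last step left them, time stands still between calls to the robot, and variables do not carry over. Pictures are saved under pics/ and viewed, and the job is handed in when it is done.

Besides the shell and the picture viewer there is one more tool, called after ">>>" by a JSON object that holds its "name" and its "arguments", one argument or row to a line. jog_arm: Moves the arm, as the interface text tells. Its arguments: {"type":"object","properties":{"travel":{"type":"array"},"dr":{"type":"array"},"jaw":{"type":"number"},"newtons":{"type":"number"}},"required":["travel","dr"]}

```bash
mkdir -p pics; python3 - <<'E'
from rig import *
import cv2,numpy as np,pickle
o=observe();print({k:np.round(v,3).tolist() for k,v in o.items()},hold_point_z)
d={}
for n in ["scene","top","wrist"]:
    g=get_image(n);d[n]=g;cv2.imwrite(f"pics/{n}0.png",g["color"][:,:,::-1])
    print(n,g["fovy"],g["cx"],g["cy"],np.round(g["R"],3).tolist(),np.round(g["t"],3))
pickle.dump(d,open("d0.pkl","wb"))
E
```

```text
{'time_s': 0.0, 'q': [-88.825, 21.844, 74.386, 0.001, 83.857, -12.336], 'qvel': [-0.085, -0.128, 0.058, -0.019, -0.012, -0.077], 'joint_efforts': [-0.002, -44.847, -23.128, -0.0, 0.005, -0.0], 'position': [0.128, -0.534, 0.204], 'tool_rot': [[0.972, 0.234, -0.0], [0.234, -0.972, 0.002], [0.0, -0.001, -1.0]], 'ft_force': [0.183, -0.408, -0.341], 'wrist_torque': [0.009, 0.021, -0.008], 'grip_width': 0.086} 0.0187
scene 48.14710042976303 253.78726246369658 193.84583023696655 [[-0.636, 0.772, 0.006], [0.559, 0.466, -0.686], [-0.532, -0.433, -0.728]] [ 0.394 -0.164  1.47 ]
top 44.685225256657105 250.08887003673252 196.79733718224426 [[-0.026, -1.0, -0.009], [-0.998, 0.027, -0.054], [0.054, 0.008, -0.999]] [-0.075  0.471  1.361]
wrist 65.70646984690485 261.0715439878994 197.29248047460803 [[0.234, -0.972, -0.0], [-0.934, -0.225, 0.277], [-0.269, -0.065, -0.961]] [-0.55  -0.038  0.378]
```

View pics/top0.png

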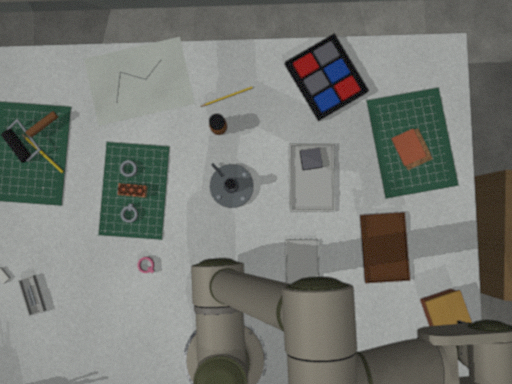

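View pics/scene0.png

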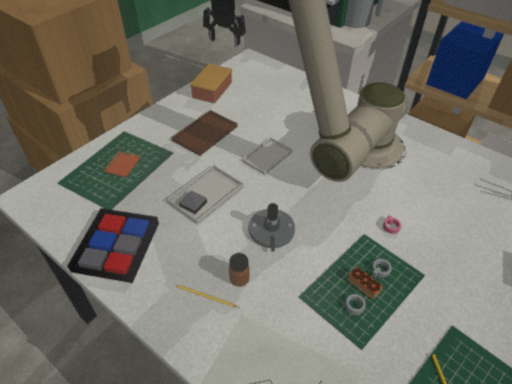

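View pics/wrist0.png

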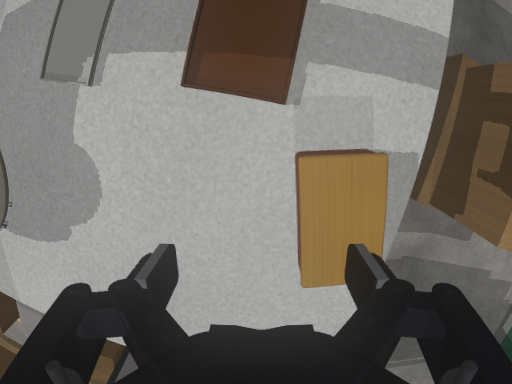

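The top view shows the stand at (231,185), the large tray at (314,177) with the pad in its far half, the rings at (128,168) and (128,214), the pink decoy at (147,264), and the smaller and brown trays below the large one. I'll enlarge these areas.

```bash
python3 - <<'E'
import cv2,numpy as np,pickle
d=pickle.load(open("d0.pkl","rb"))
t=d["top"]["color"][:,:,::-1];s=d["scene"]["color"][:,:,::-1]
def crop(im,x,y,w,h,k): return cv2.resize(im[y:y+h,x:x+w],(w*k,h*k),interpolation=cv2.INTER_CUBIC)
a=np.hstack([crop(t,98,145,66,95,6),crop(t,200,145,66,95,6)])
cv2.imwrite("pics/c1.png",a)
b=np.hstack([crop(s,325,245,80,80,5),crop(s,235,195,80,80,5)])
cv2.imwrite("pics/c2.png",b)
E
```

```text
(no output)
```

View pics/c1.png

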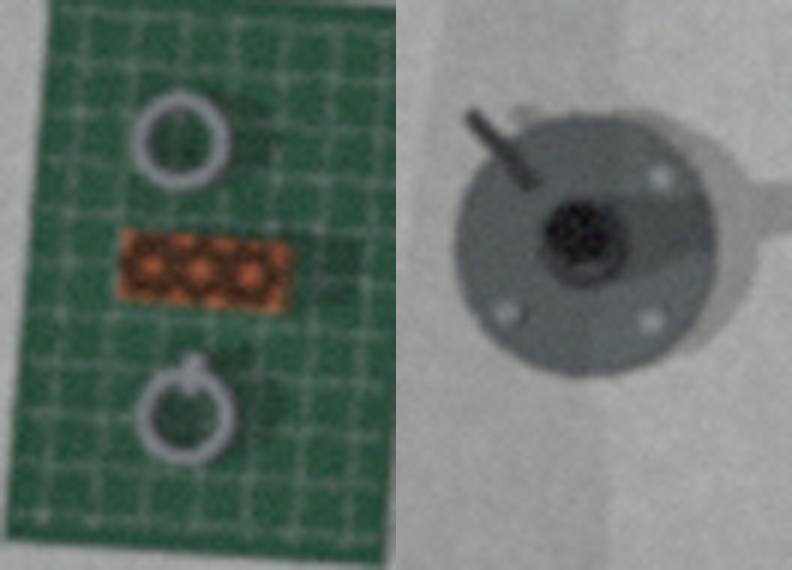

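View pics/c2.png

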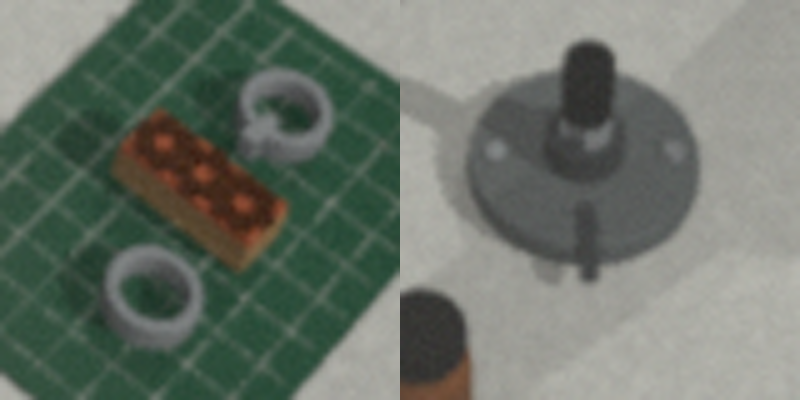

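```bash
cat > h.py <<'E'
import numpy as np,cv2
def ray(g,u,v,fish=False):
    H=g["color"].shape[0];f=H/2/np.tan(np.radians(g["fovy"]/2))
    x=np.array([u-g["cx"],v-g["cy"]])
    if fish:
        r=np.hypot(*x);th=r/f
        d=np.array([*(x/max(r,1e-9)*np.sin(th)),np.cos(th)])
    else: d=np.array([*(x/f),1.])
    R=np.array(g["R"]);t=np.array(g["t"])
    return -R.T@t,R.T@d
def onz(g,u,v,z,fish=False):
    c,d=ray(g,u,v,fish);return c+d*(z-c[2])/d[2]
def tri(rs):
    A=0;b=0
    for c,d in rs:
        d=d/np.linalg.norm(d);P=np.eye(3)-np.outer(d,d);A=A+P;b=b+P@c
    return np.linalg.solve(A,b)
def proj(g,X,fish=False):
    H=g["color"].shape[0];f=H/2/np.tan(np.radians(g["fovy"]/2))
    p=np.array(g["R"])@np.array(X)+np.array(g["t"])
    if fish:
        r=np.hypot(p[0],p[1]);th=np.arctan2(r,p[2]);return np.array([g["cx"],g["cy"]])+f*th*p[:2]/r
    return np.array([g["cx"],g["cy"]])+f*p[:2]/p[2]
E
python3 - <<'E'
import pickle;from h import *
d=pickle.load(open("d0.pkl","rb"));t=d["top"]
c1=lambda x,y:(98+x/6-.42,145+y/6-.42)
c2=lambda x,y:(200+(x-396)/6-.42,145+y/6-.42)
P=lambda n,u,z:print(n,np.round(onz(t,*u,z),4))
P("collar",c1(185,413),.021);P("ear",c1(195,358),.021)
P("plain",c1(182,140),.021);P("block",c1(206,270),.03)
P("captop",c2(577,233),.1)
P("disc",c2(586,245),.02);P("rib",c2(470,113),.023);P("ribin",c2(532,185),.023)
im=t["color"].astype(int)
for nm,px in dict(tl=(292,143),tr=(338,144),br=(338,211),bl=(290,210)).items(): P(nm,px,.016)
P("pad",(314,159),.024);P("jar",(218,124),.082)
E
```

```text
collar [0.4298 0.2691 0.021 ]
ear [0.4564 0.2639 0.021 ]
plain [0.5634 0.2689 0.021 ]
block [0.4986 0.2556 0.03  ]
captop [ 0.503  -0.0332  0.1   ]
disc [ 0.5037 -0.0334  0.02  ]
rib [0.5696 0.0216 0.023 ]
ribin [ 0.5335 -0.0079  0.023 ]
tl [ 0.6245 -0.2154  0.016 ]
tr [ 0.6177 -0.3506  0.016 ]
br [ 0.4206 -0.3434  0.016 ]
bl [ 0.4272 -0.2033  0.016 ]
pad [ 0.5742 -0.2774  0.024 ]
jar [ 0.6732 -0.0032  0.082 ]
```

>>> {"name": "jog_arm", "arguments": {
  "travel": [
    [0.0234,0.0313,0],
    [0.0234,0.0313,0],
    [0.0234,0.0313,0],
    [0.0234,0.0313,0],
    [0.0234,0.0313,0],
    [0.0234,0.0313,0],
    [0.0234,0.0313,0],
    [0.0234,0.0313,0],
    [0.0234,0.0313,0],
    [0.0234,0.0313,0],
    [0.0234,0.0313,0],
    [0.0234,0.0313,0],
    [0.0234,0.0313,0],
    [0.0234,0.0313,0],
    [0.0234,0.0313,0],
    [0.0234,0.0313,0],
    [0,0,0],
    [0,0,0]
  ],
  "dr": [
    [0,0,0],
    [0,0,0],
    [0,0,0],
    [0,0,0],
    [0,0,0],
    [0,0,0],
    [0,0,0],
    [0,0,0],
    [0,0,0],
    [0,0,0],
    [0,0,0],
    [0,0,0],
    [0,0,0],
    [0,0,0],
    [0,0,0],
    [0,0,0],
    [0,0,0],
    [0,0,0]
  ]
}}

```text
time_s: 1.65
position: [0.5032, -0.0325, 0.2042]
tool_rot: [[0.972, 0.237, -0.001], [0.237, -0.972, 0.0], [-0.001, -0.0, -1.0]]
ft_force: [-0.1, -0.0, 0.0]
grip_width: 0.0851
```

```bash
cat > snap.py <<'E'
import sys,pickle,cv2
from rig import *
n,tag=sys.argv[1:3]
g=get_image(n);pickle.dump(g,open(f"{tag}.pkl","wb"))
import numpy as np
o=observe();print(o["time_s"],np.round(o["position"],4),np.round(o["tool_rot"],3).tolist(),np.round(o["ft_force"],1),o["grip_width"],np.round(o["q"],1))
cv2.imwrite(f"pics/{tag}.png",g["color"][:,:,::-1])
E
python3 snap.py wrist w1
```

```text
1.7 [ 0.5027 -0.0336  0.2043] [[0.972, 0.235, -0.001], [0.235, -0.972, 0.0], [-0.001, -0.0, -1.0]] [-1.5  0.5  0.4] 0.0855485054250076 [-17.3  17.2  81.5  -0.   81.4  59.1]
```

View pics/w1.png

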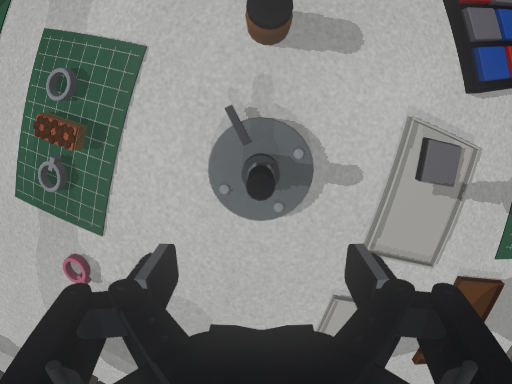

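The wrist view shows the disc centred near (261,168), the cap at about (260,180), and the rib running from (230,108) to (247,143). I'll fit the circle on the plane.

```bash
cat >> h.py <<'E'
def circ(P):
    A=np.c_[2*P,np.ones(len(P))];x=np.linalg.lstsq(A,(P**2).sum(1),rcond=None)[0]
    c=x[:2];return c,np.sqrt(x[2]+c@c)
def rcirc(P,tol=.0025):
    m=np.ones(len(P),bool)
    best=None;rng=np.random.default_rng(0)
    for _ in range(500):
        i=rng.choice(len(P),3,False);
        try:c,r=circ(P[i])
        except Exception: continue
        e=abs(np.hypot(*(P-c).T)-r)<tol
        if best is None or e.sum()>best.sum(): best=e
    c,r=circ(P[best]);return c,r,best.sum(),len(P)
E
python3 - <<'E'
import pickle;from h import *
g=pickle.load(open("w1.pkl","rb"));im=g["color"]
gr=cv2.GaussianBlur(cv2.cvtColor(im,cv2.COLOR_RGB2GRAY),(3,3),0)
# radial edges from centre: strongest gradient
def edge(cu,cv_,r0,r1,n=180):
    out=[]
    for a in np.linspace(0,2*np.pi,n,False):
        rs=np.arange(r0,r1,.25)
        pr=cv2.remap(gr,(cu+rs*np.cos(a)).astype(np.float32)[None],(cv_+rs*np.sin(a)).astype(np.float32)[None],cv2.INTER_LINEAR)[0].astype(float)
        d=pr[6:]-pr[:-6];k=np.argmax(d);out.append((cu+rs[k+3]*np.cos(a),cv_+rs[k+3]*np.sin(a)))
    return np.array(out)
E=edge(261,168,38,66)
P=np.array([onz(g,u,v,.02,True)[:2] for u,v in E]);print("disc",rcirc(P))
for px in [(230,108),(247,143)]: print(onz(g,*px,.023,True))
cv2.imwrite("pics/w1c.png",cv2.resize(im[100:240,190:330,::-1],None,fx=4,fy=4,interpolation=cv2.INTER_CUBIC))
for c in [(410,118),(480,149),(433,265),(367,250)]: print("tray",onz(g,*c,.016,True))
E
```

```text
disc (array([ 0.50361352, -0.03190505]), np.float64(0.0644228015691511), np.int64(176), 180)
[0.56814682 0.02042086 0.023     ]
[ 0.53224361 -0.00857823  0.023     ]
tray [ 0.61910313 -0.20315556  0.016     ]
tray [ 0.61809133 -0.33728368  0.016     ]
tray [ 0.42608901 -0.32839601  0.016     ]
tray [ 0.42994033 -0.20337583  0.016     ]
```

View pics/w1c.png

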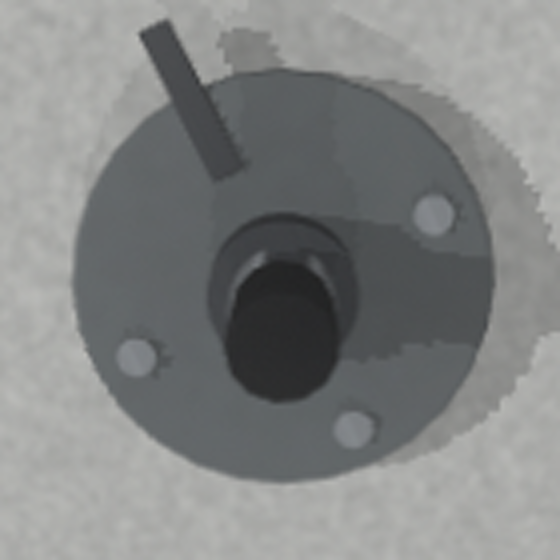

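>>> {"name": "jog_arm", "arguments": {
  "travel": [
    [0.001,0.001,-0.03],
    [0,0,-0.035],
    [0,0,-0.035],
    [0,0,-0.022],
    [0,0,-0.012],
    [0,0,0],
    [0,0,0]
  ],
  "dr": [
    [0,0,0],
    [0,0,0],
    [0,0,0],
    [0,0,0],
    [0,0,0],
    [0,0,0],
    [0,0,0]
  ]
}}

```text
time_s: 2.28
position: [0.5035, -0.034, 0.0709]
tool_rot: [[0.973, 0.232, -0.001], [0.232, -0.973, 0.0], [-0.001, -0.0, -1.0]]
ft_force: [-0.1, -0.5, 0.9]
grip_width: 0.0854
```

>>> {"name": "jog_arm", "arguments": {
  "travel": [
    [0,0,0],
    [0,0,0],
    [0,0,0],
    [0,0,0],
    [0,0,0],
    [0,0,0],
    [0,0,0],
    [0,0,0]
  ],
  "dr": [
    [0,0,0],
    [0,0,0],
    [0,0,0],
    [0,0,0],
    [0,0,0],
    [0,0,0],
    [0,0,0],
    [0,0,0]
  ],
  "jaw": 0.0,
  "newtons": 25
}}

```text
time_s: 2.95
position: [0.5042, -0.0329, 0.0712]
tool_rot: [[0.972, 0.234, 0.001], [0.234, -0.972, -0.0], [0.001, 0.0, -1.0]]
ft_force: [-0.6, 1.5, 5.3]
grip_width: 0.0253
```

```bash
python3 snap.py wrist w2
```

```text
3.0 [ 0.5042 -0.0329  0.0712] [[0.972, 0.234, 0.001], [0.234, -0.972, -0.0], [0.001, 0.0, -1.0]] [-0.4  2.1  6.2] 0.02529004079838785 [-17.2  25.7  93.    0.   61.2  59.3]
```

View pics/w2.png

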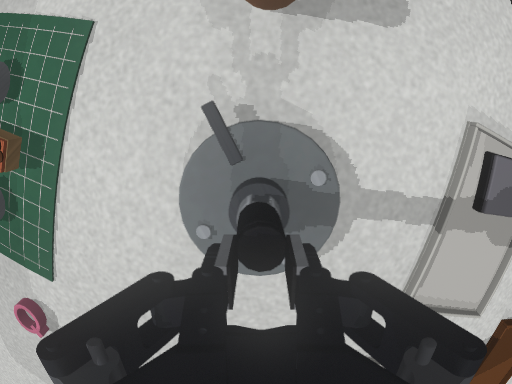

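The cap is held between the fingers at (262,235), but the opening reads 25 mm rather than 28 mm. I'll wait a moment and then lift.

>>> {"name": "jog_arm", "arguments": {
  "travel": [
    [0,0,0],
    [0,0,0],
    [0,0,0.005],
    [0,0,0.01],
    [0,0,0.015],
    [0,0,0.02],
    [0,0,0.02],
    [0,0,0]
  ],
  "dr": [
    [0,0,0],
    [0,0,0],
    [0,0,0],
    [0,0,0],
    [0,0,0],
    [0,0,0],
    [0,0,0],
    [0,0,0]
  ]
}}

```text
time_s: 3.67
position: [0.5054, -0.0334, 0.1441]
tool_rot: [[0.972, 0.234, 0.006], [0.234, -0.972, -0.002], [0.005, 0.003, -1.0]]
ft_force: [1.0, -0.6, 1.2]
grip_width: 0.0255
```

```bash
python3 snap.py wrist w3;python3 snap.py scene s3; python3 - <<'E'
import cv2
a=cv2.imread("pics/w3.png");b=cv2.imread("pics/s3.png")
cv2.imwrite("pics/j3.png",cv2.hconcat([cv2.resize(a[120:330,160:360],None,fx=2,fy=2,interpolation=2),cv2.resize(b[130:270,210:340],None,fx=3,fy=3,interpolation=2)]))
E
```

```text
3.7167 [ 0.5046 -0.0332  0.1423] [[0.972, 0.234, 0.003], [0.234, -0.972, -0.001], [0.003, 0.002, -1.0]] [-0.   0.1 -0.7] 0.024973642481292666 [-17.2  20.6  87.4  -0.   71.8  59.3]
3.7667 [ 0.5039 -0.033   0.1409] [[0.972, 0.234, 0.001], [0.234, -0.972, -0.0], [0.001, 0.0, -1.0]] [-0.5 -0.5 -0.8] 0.02491259866213724 [-17.2  20.7  87.5  -0.   71.7  59.3]
```

View pics/j3.png

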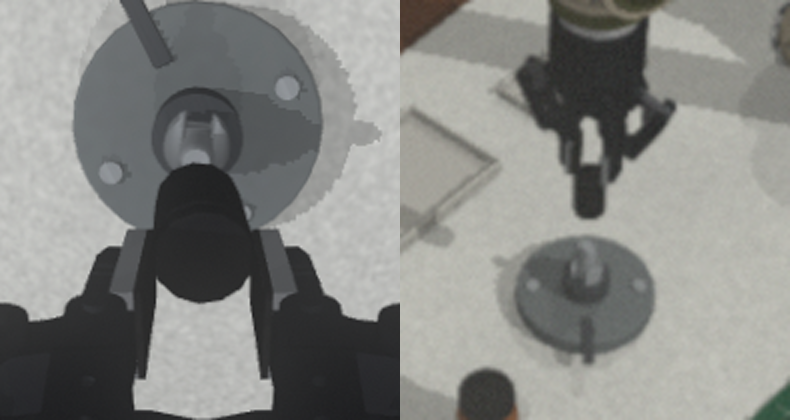

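The cap is lifted clear. The keyway shows as a dark notch at about (262,182) in the wrist picture. Next I'll carry the cap to the tray.

>>> {"name": "jog_arm", "arguments": {
  "travel": [
    [-0.0038,-0.03,0],
    [-0.0038,-0.03,0],
    [-0.0038,-0.03,0],
    [-0.0038,-0.03,0],
    [-0.0038,-0.03,0],
    [-0.0038,-0.03,0],
    [-0.0038,-0.03,0],
    [-0.0038,-0.029,0],
    [0,0,-0.02],
    [0,0,-0.025],
    [0,0,-0.025],
    [0,0,-0.02],
    [0,0,-0.01],
    [0,0,0],
    [0,0,0]
  ],
  "dr": [
    [0,0,0],
    [0,0,0],
    [0,0,0],
    [0,0,0],
    [0,0,0],
    [0,0,0],
    [0,0,0],
    [0,0,0],
    [0,0,0],
    [0,0,0],
    [0,0,0],
    [0,0,0],
    [0,0,0],
    [0,0,0],
    [0,0,0]
  ]
}}

```text
time_s: 5.02
position: [0.4734, -0.2719, 0.0406]
tool_rot: [[0.972, 0.234, -0.001], [0.234, -0.972, 0.001], [-0.001, -0.001, -1.0]]
ft_force: [0.3, 0.3, -0.5]
grip_width: 0.0253
```

```bash
python3 snap.py wrist w4;python3 snap.py scene s4; python3 - <<'E'
import cv2
a=cv2.imread("pics/w4.png");b=cv2.imread("pics/s4.png")
cv2.imwrite("pics/j4.png",cv2.hconcat([cv2.resize(a,None,fx=.8,fy=.8),cv2.resize(b[120:222,150:270],None,fx=3,fy=3.02,interpolation=2)[:307]]))
E
```

```text
5.0667 [ 0.4738 -0.2722  0.0413] [[0.972, 0.234, 0.001], [0.234, -0.972, -0.001], [0.0, 0.001, -1.0]] [-0.4  0.5 -0.9] 0.025326168265950504 [-42.3  31.4  88.3  -0.   60.3  34.2]
5.1167 [ 0.474  -0.2723  0.0417] [[0.972, 0.234, 0.001], [0.234, -0.972, -0.001], [0.001, 0.001, -1.0]] [-0.2  0.1  0.2] 0.025239241773264535 [-42.3  31.3  88.3   0.   60.3  34.2]
```

View pics/j4.png

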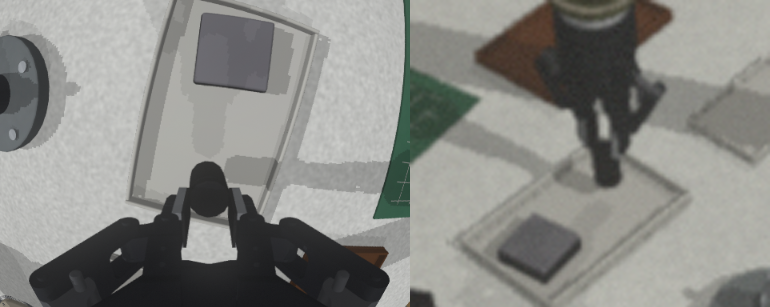

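>>> {"name": "jog_arm", "arguments": {
  "travel": [
    [0,0,-0.01],
    [0,0,-0.006],
    [0,0,-0.003],
    [0,0,-0.001],
    [0,0,-0.001],
    [0,0,0],
    [0,0,0]
  ],
  "dr": [
    [0,0,0],
    [0,0,0],
    [0,0,0],
    [0,0,0],
    [0,0,0],
    [0,0,0],
    [0,0,0]
  ]
}}

```text
time_s: 5.7
position: [0.4736, -0.2721, 0.0199]
tool_rot: [[0.972, 0.234, 0.0], [0.234, -0.972, -0.0], [0.0, 0.0, -1.0]]
ft_force: [0.1, 0.3, -0.2]
grip_width: 0.0252
```

>>> {"name": "jog_arm", "arguments": {
  "travel": [
    [0,0,-0.001],
    [0,0,-0.001],
    [0,0,0]
  ],
  "dr": [
    [0,0,0],
    [0,0,0],
    [0,0,0]
  ]
}}

```text
time_s: 5.95
position: [0.4741, -0.2721, 0.0191]
tool_rot: [[0.972, 0.234, 0.002], [0.234, -0.972, -0.001], [0.002, 0.001, -1.0]]
ft_force: [-0.2, 1.8, 11.2]
grip_width: 0.025
```

Contact reads 11 N upward, so I'll release to 45 mm and rise.

>>> {"name": "jog_arm", "arguments": {
  "travel": [
    [0,0,0],
    [0,0,0],
    [0,0,0],
    [0,0,0],
    [0,0,0]
  ],
  "dr": [
    [0,0,0],
    [0,0,0],
    [0,0,0],
    [0,0,0],
    [0,0,0]
  ],
  "jaw": 0.045
}}

```text
time_s: 6.37
position: [0.4734, -0.272, 0.0176]
tool_rot: [[0.972, 0.234, -0.0], [0.234, -0.972, 0.0], [-0.0, -0.0, -1.0]]
ft_force: [-0.4, -0.2, -0.1]
grip_width: 0.0447
```

>>> {"name": "jog_arm", "arguments": {
  "travel": [
    [0,0,0.01],
    [0,0,0.02],
    [0,0,0.03],
    [0,0,0.04],
    [0,0,0.04],
    [0,0,0.03],
    [0,0,0]
  ],
  "dr": [
    [0,0,0],
    [0,0,0],
    [0,0,0],
    [0,0,0],
    [0,0,0],
    [0,0,0],
    [0,0,0]
  ]
}}

```text
time_s: 6.95
position: [0.4753, -0.2735, 0.1949]
tool_rot: [[0.972, 0.234, 0.009], [0.234, -0.972, -0.008], [0.007, 0.01, -1.0]]
ft_force: [0.5, -0.2, 0.5]
grip_width: 0.0449
```

```bash
python3 snap.py wrist w5;python3 - <<'E'
import pickle;from h import *
g=pickle.load(open("w5.pkl","rb"))
print(proj(g,[.474,-.272,.048],True),proj(g,[.474,-.272,.004],True))
E
```

```text
7.0 [ 0.4744 -0.2727  0.1915] [[0.972, 0.234, 0.005], [0.234, -0.972, -0.005], [0.004, 0.006, -1.0]] [-0.2  1.  -0.3] 0.04530171809447758 [-42.3  21.9  76.5   0.   81.2  34.2]
[257.81292129 178.87087347] [257.79520663 171.38336471]
```

View pics/w5.png

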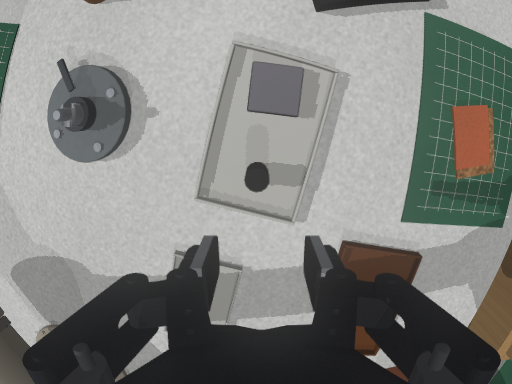

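The cap stands in the tray at (257,177), matching the prediction. Next I'll view the bare spindle.

>>> {"name": "jog_arm", "arguments": {
  "travel": [
    [0.002,0.03,0],
    [0.002,0.03,0],
    [0.002,0.03,0],
    [0.002,0.03,0],
    [0.002,0.03,0],
    [0.002,0.03,-0.01],
    [0.002,0.03,-0.01],
    [0.001,0.027,0],
    [0,0,0],
    [0,0,0],
    [0,0,0],
    [0,0,0]
  ],
  "dr": [
    [0,0,0],
    [0,0,0],
    [0,0,0],
    [0,0,0],
    [0,0,0],
    [0,0,0],
    [0,0,0],
    [0,0,0],
    [0,0,0],
    [0,0,0],
    [0,0,0],
    [0,0,0]
  ],
  "jaw": 0.085
}}

```text
time_s: 8.0
position: [0.4884, -0.0358, 0.1675]
tool_rot: [[0.973, 0.233, -0.0], [0.233, -0.973, -0.0], [-0.0, -0.0, -1.0]]
ft_force: [-0.5, -0.2, 0.1]
grip_width: 0.0852
```

```bash
python3 snap.py wrist w6;python3 - <<'E'
import pickle;from h import *
g=pickle.load(open("w6.pkl","rb"))
c=proj(g,[.5036,-.0327,.056],True);print(c)
u,v=c.astype(int);print(u,v)
cv2.imwrite("pics/w6c.png",cv2.resize(g["color"][v-30:v+30,u-40:u+40,::-1],None,fx=10,fy=10,interpolation=cv2.INTER_CUBIC))
E
```

```text
8.05 [ 0.4885 -0.0359  0.1676] [[0.973, 0.232, -0.0], [0.232, -0.973, -0.0], [-0.0, -0.0, -1.0]] [0.2 0.4 0. ] 0.08517025145989089 [-18.1  17.7  87.3  -0.   75.   58.5]
[261.23881472 169.14488462]
261 169
```

View pics/w6c.png

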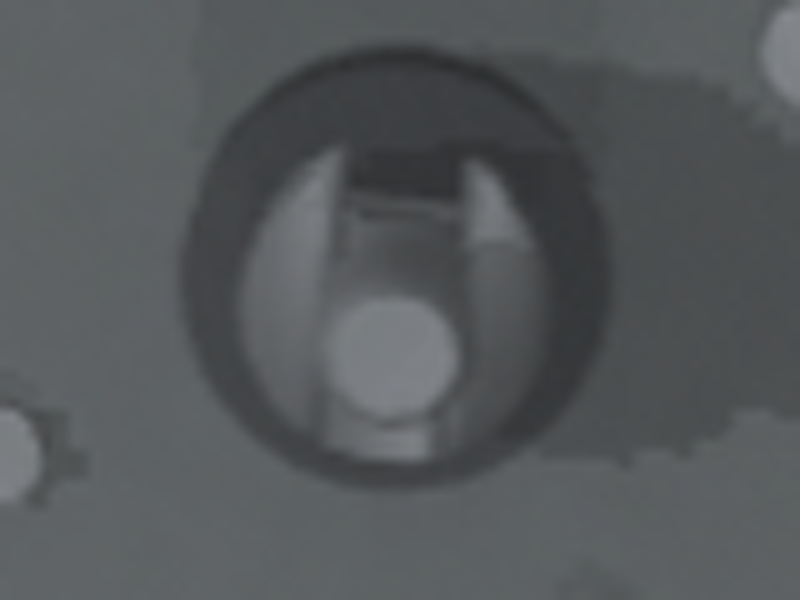

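View pics/w6.png

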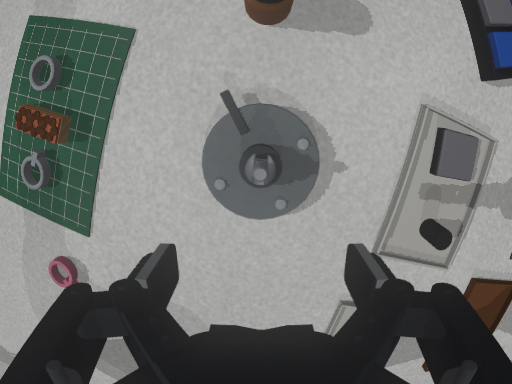

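The notch mouth is clear: its corners are at about crop (342,150) and (466,156), roughly pixels (254.8,153.5) and (267.1,154.1). I'll compute the axis and the keyway angle.

```bash
python3 - <<'E'
import pickle;from h import *
g=pickle.load(open("w6.pkl","rb"))
p=lambda x,y:(221+x/10-.45,139+y/10-.45)
a=onz(g,*p(342,150),.056,True);b=onz(g,*p(466,156),.056,True)
print(a,b,np.linalg.norm(a-b))
n=(b-a)[:2];print("perp ang",np.degrees(np.arctan2(n[0],-n[1])))
# boss top circle z=.04: crop edge points
pts=[(180,280),(400,45),(610,290),(395,490),(245,110),(560,115),(250,430),(545,435)]
print("boss",circ(np.array([onz(g,*p(*q),.04,True)[:2] for q in pts])))
pts=[(240,300),(342,150),(466,156),(548,290),(262,230),(300,185),(530,245)]
print("shoulder",circ(np.array([onz(g,*p(*q),.056,True)[:2] for q in pts])))
print("tip",onz(g,*p(394,355),.078,True))
im=g["color"];gr=cv2.GaussianBlur(cv2.cvtColor(im,cv2.COLOR_RGB2GRAY),(3,3),0)
cu,cv_=261,161;out=[]
for an in np.linspace(0,2*np.pi,180,False):
    rs=np.arange(45,72,.25)
    pr=cv2.remap(gr,(cu+rs*np.cos(an)).astype(np.float32)[None],(cv_+rs*np.sin(an)).astype(np.float32)[None],1)[0].astype(float)
    d=pr[6:]-pr[:-6];k=np.argmax(d);out.append(onz(g,cu+rs[k+3]*np.cos(an),cv_+rs[k+3]*np.sin(an),.02,True)[:2])
print("disc",rcirc(np.array(out)))
m=(a+b)[:2]/2
for c in ([.5036,-.0327],):print(np.degrees(np.arctan2(*(m-c)[::-1])))
E
```

```text
[ 0.51689855 -0.02316585  0.056     ] [ 0.51908177 -0.03477717  0.056     ] 0.011814793828930345
perp ang 10.648724224873572
boss (array([ 0.50402847, -0.03167825]), np.float64(0.02255719100939363))
shoulder (array([ 0.50453564, -0.03127715]), np.float64(0.014463044438163755))
tip [ 0.50304093 -0.03161891  0.078     ]
disc (array([ 0.50360932, -0.03167903]), np.float64(0.06433052802482665), np.int64(177), 180)
14.525909491528454
```

>>> {"name": "jog_arm", "arguments": {
  "travel": [
    [-0.0081,0.0338,0],
    [-0.0081,0.0338,0],
    [-0.0081,0.0338,0],
    [-0.0081,0.0338,0],
    [-0.0081,0.0338,0],
    [-0.0081,0.0338,0],
    [-0.0081,0.0338,0],
    [-0.0081,0.0338,0],
    [-0.0081,0.0338,0],
    [0,0,0],
    [0,0,0],
    [0,0,0]
  ],
  "dr": [
    [0,0,-0.0475],
    [0,0,-0.0475],
    [0,0,-0.0475],
    [0,0,-0.0475],
    [0,0,-0.0475],
    [0,0,-0.0475],
    [0,0,-0.0475],
    [0,0,-0.0475],
    [0,0,-0.0475],
    [0,0,0],
    [0,0,0],
    [0,0,0]
  ]
}}

```text
time_s: 9.05
position: [0.416, 0.2684, 0.1676]
tool_rot: [[0.982, -0.191, -0.0], [-0.191, -0.982, -0.0], [-0.0, 0.0, -1.0]]
ft_force: [-0.3, -0.1, -0.3]
grip_width: 0.0851
```

```bash
python3 snap.py wrist w7;python3 - <<'E'
import pickle;from h import *
g=pickle.load(open("w7.pkl","rb"))
c=proj(g,[.43,.269,.021],True);print(c)
u,v=c.astype(int);print(u,v)
cv2.imwrite("pics/w7c.png",cv2.resize(g["color"][v-45:v+30,u-40:u+40,::-1],None,fx=8,fy=8,interpolation=cv2.INTER_CUBIC))
E
```

```text
9.1 [0.4161 0.2681 0.1676] [[0.981, -0.192, -0.0], [-0.192, -0.981, -0.0], [-0.0, 0.0, -1.0]] [ 0.3 -0.4  0. ] 0.08520440118501266 [ 19.1  18.2  86.5  -0.   75.3 120.1]
[256.97438547 165.13662931]
256 165
```

View pics/w7c.png

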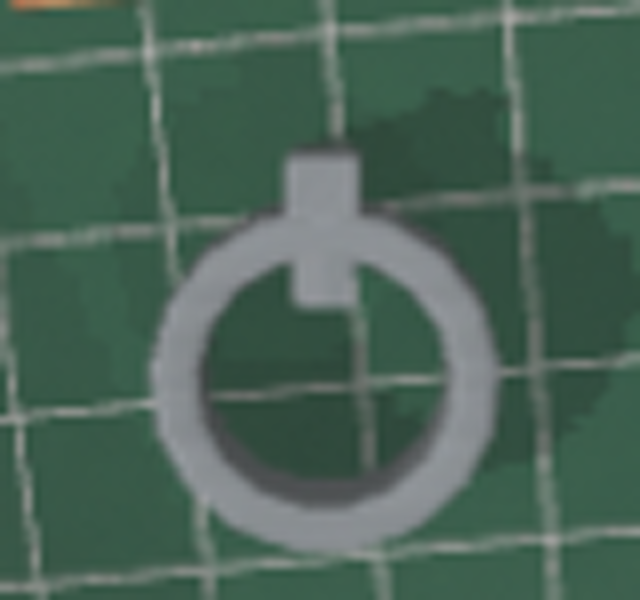

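View pics/w7.png

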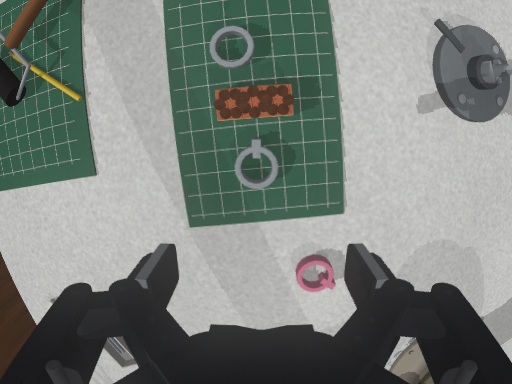

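The collar's outer circle is centred at crop (325,380) and its ear end at crop (322,152). Both line up with the tool's x axis.

```bash
python3 - <<'E'
import pickle;from h import *
g=pickle.load(open("w7.pkl","rb"))
p=lambda x,y:(216+x/8-.44,120+y/8-.44)
c=onz(g,*p(325,380),.021,True);e=onz(g,*p(322,152),.021,True)
print(c,e,np.linalg.norm(e-c),np.degrees(np.arctan2(*(e-c)[1::-1])))
pts=[(152,380),(498,380),(325,553),(203,258),(447,258),(203,502),(447,502)]
print(circ(np.array([onz(g,*p(*q),.021,True)[:2] for q in pts])))
E
```

```text
[0.42809172 0.27024455 0.021     ] [0.45847052 0.26466615 0.021     ] 0.030886731897252283 -10.405190896171456
(array([0.4276995 , 0.27034656]), np.float64(0.023527497304151834))
```

>>> {"name": "jog_arm", "arguments": {
  "travel": [
    [0.006,0.001,-0.03],
    [0.0065,0.0007,-0.035],
    [0,0,-0.035],
    [0,0,-0.03],
    [0,0,-0.018],
    [0,0,-0.008],
    [0,0,-0.004],
    [0,0,0],
    [0,0,0]
  ],
  "dr": [
    [0,0,0],
    [0,0,0],
    [0,0,0],
    [0,0,0],
    [0,0,0],
    [0,0,0],
    [0,0,0],
    [0,0,0],
    [0,0,0]
  ]
}}

```text
time_s: 9.85
position: [0.429, 0.2708, 0.0088]
tool_rot: [[0.982, -0.191, 0.002], [-0.191, -0.982, 0.001], [0.002, -0.001, -1.0]]
ft_force: [0.7, -0.6, 0.0]
grip_width: 0.0848
```

```bash
python3 snap.py wrist w8
```

```text
9.9 [0.429  0.2709 0.0089] [[0.982, -0.191, 0.002], [-0.191, -0.982, 0.001], [0.002, -0.001, -1.0]] [-0.3 -0.5  0.6] 0.08488937984838538 [ 18.9  31.3  96.5  -0.   52.1 119.9]
```

View pics/w8.png

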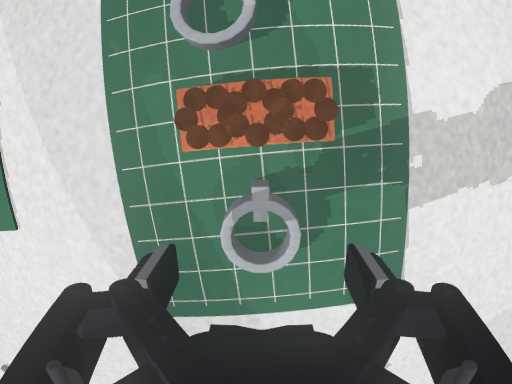

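The collar is centred between the fingers at (261,235). I'll lower 2 mm and close.

>>> {"name": "jog_arm", "arguments": {
  "travel": [
    [0,0,-0.002],
    [0,0,0]
  ],
  "dr": [
    [0,0,0],
    [0,0,0]
  ]
}}

```text
time_s: 10.07
position: [0.4284, 0.271, 0.0063]
tool_rot: [[0.982, -0.19, 0.001], [-0.19, -0.982, 0.0], [0.001, -0.001, -1.0]]
ft_force: [0.1, -0.7, 0.1]
grip_width: 0.085
```

>>> {"name": "jog_arm", "arguments": {
  "travel": [
    [0,0,0],
    [0,0,0],
    [0,0,0],
    [0,0,0],
    [0,0,0],
    [0,0,0],
    [0,0,0],
    [0,0,0]
  ],
  "dr": [
    [0,0,0],
    [0,0,0],
    [0,0,0],
    [0,0,0],
    [0,0,0],
    [0,0,0],
    [0,0,0],
    [0,0,0]
  ],
  "jaw": 0.0,
  "newtons": 40
}}

```text
time_s: 10.73
position: [0.4281, 0.2709, 0.0057]
tool_rot: [[0.982, -0.191, 0.0], [-0.191, -0.982, 0.0], [0.0, -0.0, -1.0]]
ft_force: [0.6, 0.6, 0.1]
grip_width: 0.0
```

```bash
python3 snap.py wrist w9
```

```text
10.7833 [0.4281 0.2709 0.0057] [[0.982, -0.191, -0.0], [-0.191, -0.982, -0.0], [-0.0, 0.0, -1.0]] [-0.2  0.4 -0.8] -0.00018897634362090749 [ 18.9  31.5  96.7  -0.   51.8 119.9]
```

View pics/w9.png

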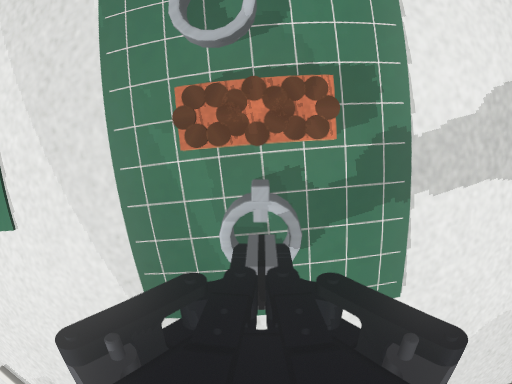

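```bash
python3 - <<'E'
import pickle;from h import *
g=pickle.load(open("w9.pkl","rb"))
for z in (.0057,.021,.03): print(z,proj(g,[.4281,.2709,z],True))
for q in [(260,183),(260,235)]: print(onz(g,*q,.021,True))
u,v=260,225
cv2.imwrite("pics/w9c.png",cv2.resize(g["color"][v-60:v+60,u-70:u+70,::-1],None,fx=5,fy=5,interpolation=cv2.INTER_CUBIC))
E
python3 snap.py scene s9; python3 - <<'E'
import cv2
b=cv2.imread("pics/s9.png")
cv2.imwrite("pics/s9c.png",cv2.resize(b[200:320,320:440],None,fx=5,fy=5,interpolation=2))
E
```

```text
0.0057 [259.67304714 228.12241559]
0.021 [259.59246687 238.20191284]
0.03 [259.5390066  244.95093758]
[0.45954202 0.26453754 0.021     ]
[0.43000254 0.27029346 0.021     ]
10.8333 [0.4281 0.2709 0.0057] [[0.982, -0.191, -0.0], [-0.191, -0.982, 0.0], [-0.0, -0.0, -1.0]] [-0.3 -0.3 -0.7] 0.00010719832542747254 [ 18.9  31.5  96.7   0.   51.8 119.9]
```

View pics/w9c.png

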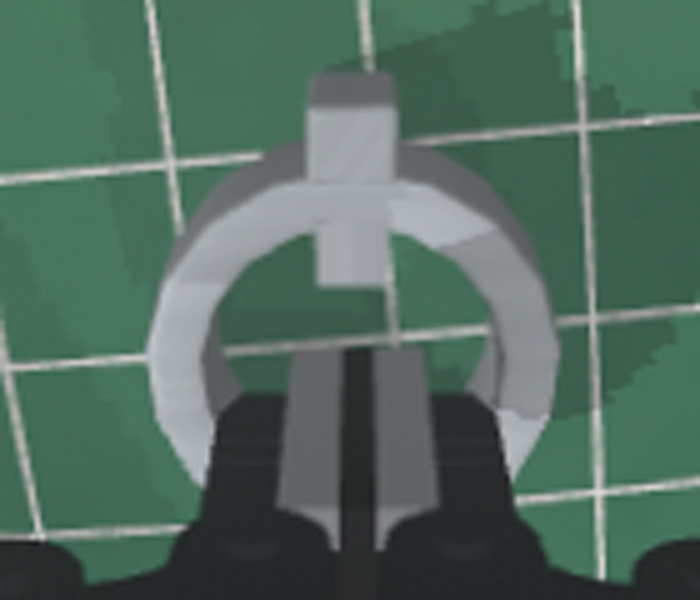

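View pics/s9c.png

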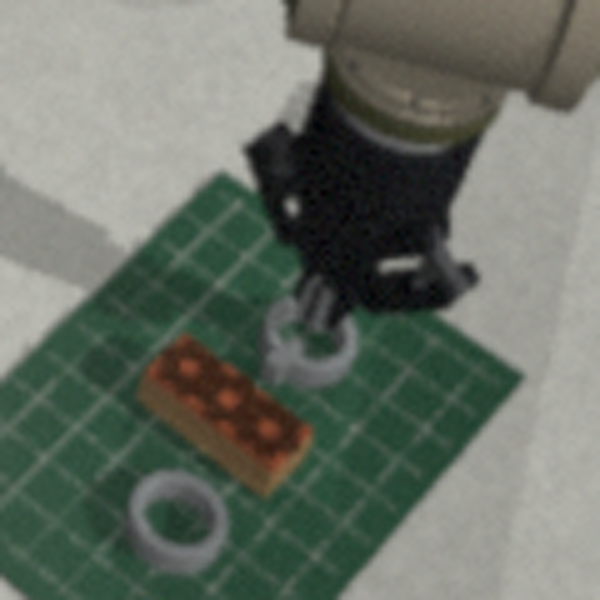

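```bash
python3 - <<'E'
import pickle;from h import *
g=pickle.load(open("w9.pkl","rb"))
X=np.array([.982,-.191]);Y=np.array([-.191,-.982])
for z in (.006,.015,.021,.025,.03,.035,.04):
  for a in (.011,.0):
    print(z,a,proj(g,[*(np.array([.4281,.2709])+a*X),z],True),end=' ')
  print()
E
```

```text
0.006 0.011 [259.65732608 211.36036423] 0.006 0.0 [259.67157885 228.30509597] 
0.015 0.011 [259.60851977 216.40843606] 0.015 0.0 [259.62550893 234.05541581] 
0.021 0.011 [259.5733488 220.0620548] 0.021 0.0 [259.59246687 238.20191284] 
0.025 0.011 [259.54861547 222.63944559] 0.025 0.0 [259.56931101 241.11903974] 
0.03 0.011 [259.51613724 226.03411487] 0.03 0.0 [259.5390066  244.95093758] 
0.035 0.011 [259.48179301 229.6365557 ] 0.035 0.0 [259.50708948 249.00441494] 
0.04 0.011 [259.44542911 233.46528344] 0.04 0.0 [259.47344159 253.29761707]
```

```bash
python3 - <<'E'
import pickle;from h import *
g=pickle.load(open("w9.pkl","rb"));s=pickle.load(open("s9.pkl","rb"))
for q in [(318,315),(318,325)]:
  P=tri([ray(g,260,235,True),ray(s,320+q[0]/5-.4,200+q[1]/5-.4)]);print(P)
print("scene proj of tcp z", [(z,((proj(s,[.4281,.2709,z])-[320,200])*5).round()) for z in (.006,.021,.04)])
print("ring centre", ((proj(s,[.4285,.27,.021])-[320,200])*5).round())
b=s["color"][245:285,360:405,::-1]
cv2.imwrite("pics/s9d.png",cv2.resize(b,None,fx=14,fy=14,interpolation=2))
E
```

```text
[0.44050217 0.27020883 0.05059242]
[0.43448223 0.27115704 0.03577571]
scene proj of tcp z [(0.006, array([303., 348.])), (0.021, array([310., 331.])), (0.04, array([318., 310.]))]
ring centre [308. 331.]
```

View pics/s9d.png

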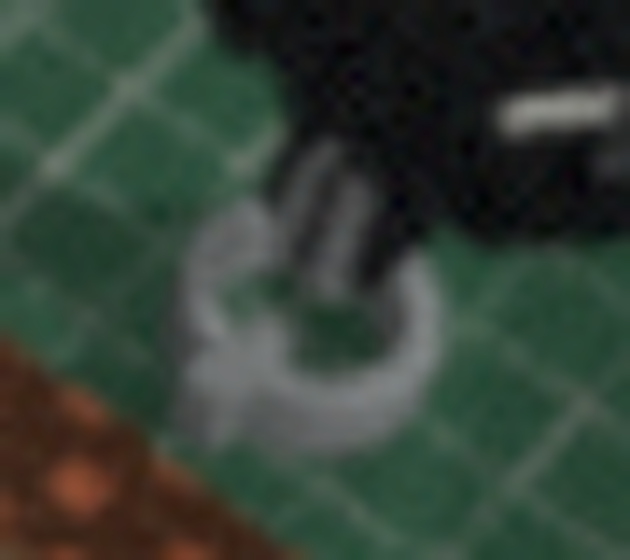

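The fingers closed above the collar and the tips sit about 30 mm above the reported TCP, which also explains the narrow 25 mm grip on the cap's top edge. The collar hasn't moved. I'll reopen partly, step down to find the true tip height, and look again.

>>> {"name": "jog_arm", "arguments": {
  "travel": [
    [0,0,0.006],
    [0,0,0.006],
    [0,0,0],
    [0,0,0],
    [0,0,0],
    [0,0,0]
  ],
  "dr": [
    [0,0,0],
    [0,0,0],
    [0,0,0],
    [0,0,0],
    [0,0,0],
    [0,0,0]
  ],
  "jaw": 0.066
}}

```text
time_s: 11.33
position: [0.428, 0.2709, 0.0177]
tool_rot: [[0.982, -0.191, -0.0], [-0.191, -0.982, -0.0], [-0.0, 0.0, -1.0]]
ft_force: [-0.0, -0.1, -1.1]
grip_width: 0.0658
```

>>> {"name": "jog_arm", "arguments": {
  "travel": [
    [0,0,-0.006],
    [0,0,-0.006],
    [0,0,-0.004],
    [0,0,-0.004],
    [0,0,-0.003],
    [0,0,0],
    [0,0,0]
  ],
  "dr": [
    [0,0,0],
    [0,0,0],
    [0,0,0],
    [0,0,0],
    [0,0,0],
    [0,0,0],
    [0,0,0]
  ]
}}

```text
time_s: 11.92
position: [0.428, 0.2709, -0.0055]
tool_rot: [[0.982, -0.19, -0.0], [-0.19, -0.982, -0.0], [-0.0, 0.0, -1.0]]
ft_force: [-0.4, -0.8, 1.3]
grip_width: 0.066
```

```bash
python3 snap.py wrist w10;python3 snap.py scene s10; python3 - <<'E'
import cv2
a=cv2.imread("pics/w10.png");b=cv2.imread("pics/s10.png")
cv2.imwrite("pics/j10.png",cv2.hconcat([cv2.resize(a[150:330,130:390],None,fx=1.7,fy=1.7),cv2.resize(b[220:300,340:420],(306,306),interpolation=2)]))
E
```

```text
11.9667 [ 0.4281  0.271  -0.0053] [[0.982, -0.191, 0.0], [-0.191, -0.982, 0.0], [0.0, -0.0, -1.0]] [ 0.  -0.2 -0.1] 0.066175504453846 [ 18.9  32.6  97.2   0.   50.2 119.9]
12.0167 [ 0.4282  0.271  -0.0052] [[0.982, -0.191, 0.0], [-0.191, -0.982, 0.0], [0.0, -0.0, -1.0]] [-0.9 -0.   0.5] 0.06602659155073178 [ 18.9  32.6  97.2  -0.   50.2 119.9]
```

View pics/j10.png

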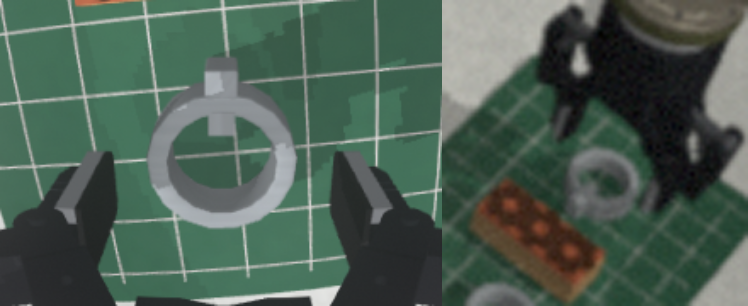

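>>> {"name": "jog_arm", "arguments": {
  "travel": [
    [0,0,-0.003],
    [0,0,-0.003],
    [0,0,-0.003],
    [0,0,0],
    [0,0,0]
  ],
  "dr": [
    [0,0,0],
    [0,0,0],
    [0,0,0],
    [0,0,0],
    [0,0,0]
  ]
}}

```text
time_s: 12.43
position: [0.4279, 0.2709, -0.0145]
tool_rot: [[0.982, -0.191, -0.001], [-0.191, -0.982, -0.0], [-0.0, 0.0, -1.0]]
ft_force: [-0.1, 0.1, 0.2]
grip_width: 0.0659
```

>>> {"name": "jog_arm", "arguments": {
  "travel": [
    [0,0,-0.0015],
    [0,0,-0.0015],
    [0,0,0],
    [0,0,0]
  ],
  "dr": [
    [0,0,0],
    [0,0,0],
    [0,0,0],
    [0,0,0]
  ]
}}

```text
time_s: 12.77
position: [0.4281, 0.2709, -0.0173]
tool_rot: [[0.982, -0.191, -0.0], [-0.191, -0.982, -0.0], [-0.0, 0.0, -1.0]]
ft_force: [-0.3, 0.6, 0.3]
grip_width: 0.066
```

```bash
python3 snap.py wrist w11;python3 snap.py scene s11; python3 - <<'E'
import cv2
a=cv2.imread("pics/w11.png");b=cv2.imread("pics/s11.png")
cv2.imwrite("pics/j11.png",cv2.hconcat([cv2.resize(a[150:330,130:390],None,fx=1.7,fy=1.7),cv2.resize(b[220:300,340:420],(306,306),interpolation=2)]))
E
```

```text
12.8167 [ 0.4281  0.271  -0.0173] [[0.982, -0.19, -0.0], [-0.19, -0.982, 0.0], [-0.0, -0.0, -1.0]] [ 0.3  0.1 -0.7] 0.06613216986348533 [ 18.9  33.8  97.8   0.   48.5 119.9]
12.8667 [ 0.4281  0.271  -0.0172] [[0.982, -0.191, 0.0], [-0.191, -0.982, 0.0], [0.0, -0.0, -1.0]] [ 0.5  0.3 -0.6] 0.0658894009941704 [ 18.9  33.8  97.8   0.   48.5 119.9]
```

View pics/j11.png

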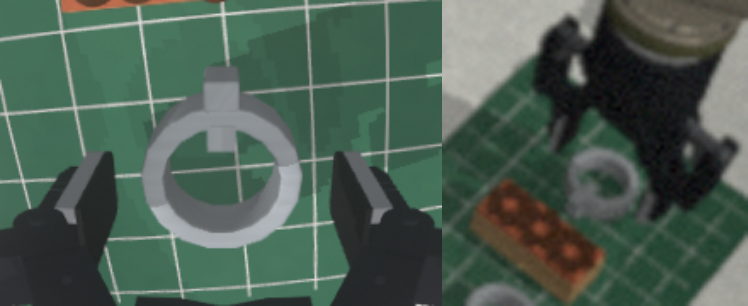

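Comparing the jaw gap in pixels with the ring puts the fingertips near the collar's top height. About 14 mm remain, so I'll step down with force checks.

>>> {"name": "jog_arm", "arguments": {
  "travel": [
    [0,0,-0.002],
    [0,0,-0.002],
    [0,0,-0.002],
    [0,0,-0.002],
    [0,0,0],
    [0,0,0]
  ],
  "dr": [
    [0,0,0],
    [0,0,0],
    [0,0,0],
    [0,0,0],
    [0,0,0],
    [0,0,0]
  ]
}}

```text
time_s: 13.37
position: [0.428, 0.2709, -0.0254]
tool_rot: [[0.982, -0.191, -0.0], [-0.191, -0.982, -0.0], [-0.0, 0.0, -1.0]]
ft_force: [0.4, 0.8, -0.1]
grip_width: 0.066
```

```bash
python3 snap.py wrist w12;python3 snap.py scene s12; python3 - <<'E'
import cv2
a=cv2.imread("pics/w12.png");b=cv2.imread("pics/s12.png")
cv2.imwrite("pics/j12.png",cv2.hconcat([cv2.resize(a[150:330,130:390],None,fx=1.7,fy=1.7),cv2.resize(b[220:300,340:420],(306,306),interpolation=2)]))
E
```

```text
13.4167 [ 0.4281  0.2709 -0.0253] [[0.982, -0.191, -0.0], [-0.191, -0.982, 0.0], [-0.0, 0.0, -1.0]] [ 0.2 -0.3 -0.4] 0.06613816160259332 [ 18.9  34.6  98.1   0.   47.3 119.9]
13.4667 [ 0.4281  0.271  -0.0252] [[0.982, -0.191, 0.0], [-0.191, -0.982, 0.0], [0.0, -0.0, -1.0]] [0.1 0.3 0.2] 0.06615255646358813 [ 18.9  34.6  98.1   0.   47.3 119.9]
```

View pics/j12.png

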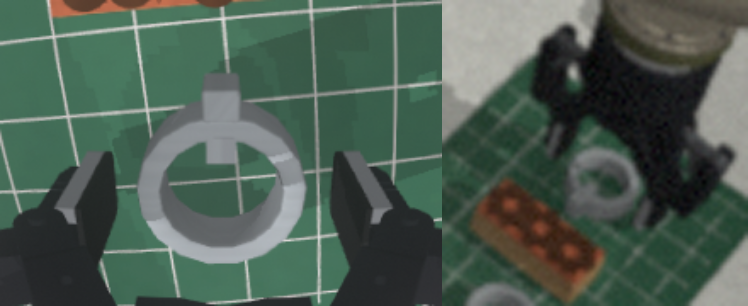

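>>> {"name": "jog_arm", "arguments": {
  "travel": [
    [0,0,-0.002],
    [0,0,-0.0015],
    [0,0,-0.0015],
    [0,0,0],
    [0,0,0]
  ],
  "dr": [
    [0,0,0],
    [0,0,0],
    [0,0,0],
    [0,0,0],
    [0,0,0]
  ]
}}

```text
time_s: 13.88
position: [0.4281, 0.2709, -0.0301]
tool_rot: [[0.982, -0.191, 0.0], [-0.191, -0.982, 0.0], [0.0, -0.0, -1.0]]
ft_force: [-0.5, -1.1, 4.6]
grip_width: 0.0664
```

>>> {"name": "jog_arm", "arguments": {
  "travel": [
    [0,0,0],
    [0,0,0],
    [0,0,0],
    [0,0,0],
    [0,0,0],
    [0,0,0]
  ],
  "dr": [
    [0,0,0],
    [0,0,0],
    [0,0,0],
    [0,0,0],
    [0,0,0],
    [0,0,0]
  ],
  "jaw": 0.03,
  "newtons": 30
}}

```text
time_s: 14.38
position: [0.4303, 0.2711, -0.0264]
tool_rot: [[0.982, -0.19, 0.007], [-0.19, -0.982, 0.001], [0.006, -0.002, -1.0]]
ft_force: [-5.6, -7.7, 45.4]
grip_width: 0.0482
```

```bash
python3 snap.py wrist w13
```

```text
14.4333 [ 0.4303  0.2711 -0.0264] [[0.982, -0.19, 0.007], [-0.19, -0.982, 0.001], [0.006, -0.002, -1.0]] [-6.4 -6.7 44.1] 0.04823489779392464 [ 1.890e+01  3.470e+01  9.810e+01 -1.000e-01  4.680e+01  1.199e+02]
```

View pics/w13.png

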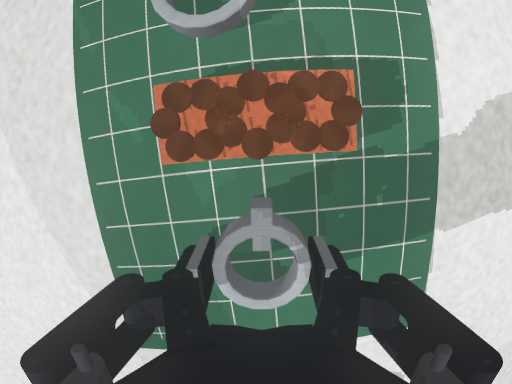

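Jaws stopped at 48.2 mm on the collar, and the tips pressed the mat as they swung forward. I'll relieve that, firm the grip and lift.

>>> {"name": "jog_arm", "arguments": {
  "travel": [
    [0,0,0.002],
    [0,0,0.002],
    [0,0,0],
    [0,0,0]
  ],
  "dr": [
    [0,0,0],
    [0,0,0],
    [0,0,0],
    [0,0,0]
  ],
  "jaw": 0.03,
  "newtons": 50
}}

```text
time_s: 14.77
position: [0.4282, 0.271, -0.026]
tool_rot: [[0.982, -0.191, 0.0], [-0.191, -0.982, 0.0], [0.0, -0.0, -1.0]]
ft_force: [-1.5, -1.6, 10.8]
grip_width: 0.0461
```

>>> {"name": "jog_arm", "arguments": {
  "travel": [
    [0,0,0.005],
    [0,0,0.01],
    [0,0,0.02],
    [0,0,0.03],
    [0,0,0.03],
    [0,0,0.03],
    [0,0,0.02],
    [0,0,0],
    [0,0,0]
  ],
  "dr": [
    [0,0,0],
    [0,0,0],
    [0,0,0],
    [0,0,0],
    [0,0,0],
    [0,0,0],
    [0,0,0],
    [0,0,0],
    [0,0,0]
  ]
}}

```text
time_s: 15.52
position: [0.428, 0.271, 0.1193]
tool_rot: [[0.982, -0.19, 0.001], [-0.19, -0.982, 0.0], [0.001, -0.001, -1.0]]
ft_force: [0.1, -0.1, -2.4]
grip_width: 0.0465
```

```bash
python3 snap.py wrist w14; python3 - <<'E'
import cv2
a=cv2.imread("pics/w14.png")
cv2.imwrite("pics/w14c.png",cv2.resize(a[160:330,160:360],None,fx=4,fy=3.5,interpolation=2))
E
```

```text
15.5667 [0.4275 0.2708 0.1181] [[0.982, -0.191, -0.001], [-0.191, -0.982, -0.0], [-0.001, 0.001, -1.0]] [-0.5  0.7 -0.9] 0.0466520614926498 [ 18.9  22.3  89.2   0.   68.5 119.9]
```

View pics/w14c.png

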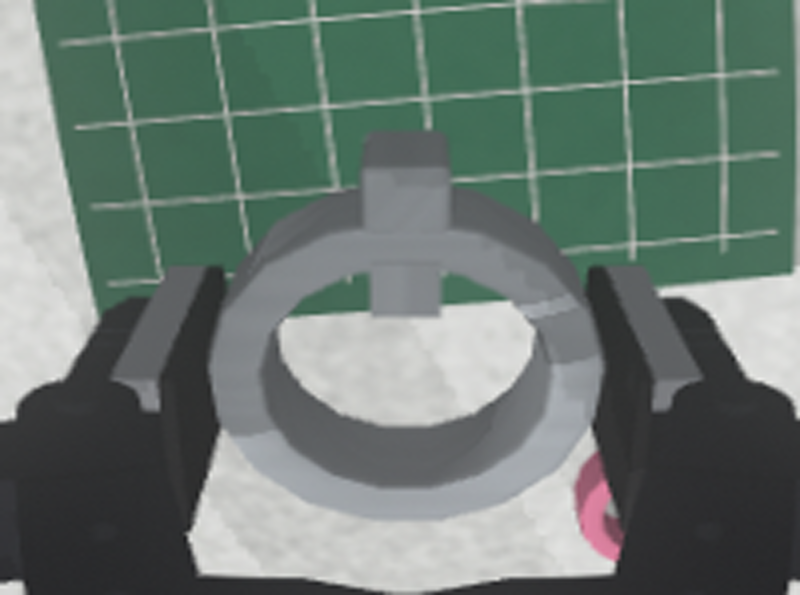

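The collar is held level, ear aligned with the tool. I'll measure its offset from the TCP in the same camera.

```bash
python3 - <<'E'
import pickle;from h import *
g=pickle.load(open("w14.pkl","rb"))
p=lambda x,y:(160+x/4-.4,160+y/3.5-.4)
zt=.118+.029+.018
pts=[(210,365),(605,365),(405,520),(245,440),(250,455),(320,500),(500,500),(575,440),(228,300),(580,300)]
c,r=circ(np.array([onz(g,*p(*q),zt,True)[:2] for q in pts]));print(c,r)
R=np.array([[.982,-.191],[-.191,-.982]])
print("in tool",R.T@(c-[.4275,.2708]))
e=onz(g,*p(406,166),zt,True)[:2];print("ear",e,np.hypot(*(e-c)),np.degrees(np.arctan2(*(e-c)[::-1])))
E
```

```text
[0.42566949 0.27035939] 0.023485574781709234
in tool [-0.00171341  0.00078231]
ear [0.4557714  0.26473619] 0.030622629649993013 -10.581211283664912
```

>>> {"name": "jog_arm", "arguments": {
  "travel": [
    [0.0077,-0.0303,0],
    [0.0077,-0.0303,0],
    [0.0077,-0.0303,0],
    [0.0077,-0.0303,0],
    [0.0077,-0.0303,0],
    [0.0077,-0.0303,0],
    [0.0077,-0.0303,0],
    [0.0077,-0.0303,0],
    [0.0077,-0.0303,0],
    [0.0077,-0.0303,0],
    [0,0,-0.02],
    [0,0,-0.02],
    [0,0,-0.01],
    [0,0,0],
    [0,0,0],
    [0,0,0]
  ],
  "dr": [
    [0,0,0.037],
    [0,0,0.037],
    [0,0,0.037],
    [0,0,0.037],
    [0,0,0.037],
    [0,0,0.037],
    [0,0,0.037],
    [0,0,0.037],
    [0,0,0.037],
    [0,0,0.037],
    [0,0,0],
    [0,0,0],
    [0,0,0],
    [0,0,0],
    [0,0,0],
    [0,0,0]
  ]
}}

```text
time_s: 16.9
position: [0.5051, -0.032, 0.0687]
tool_rot: [[0.984, 0.178, -0.0], [0.178, -0.984, 0.0], [-0.0, -0.0, -1.0]]
ft_force: [0.2, -0.2, -1.2]
grip_width: 0.0466
```

```bash
python3 snap.py wrist w15; python3 snap.py scene s15; python3 - <<'E'
import cv2
a=cv2.imread("pics/w15.png");b=cv2.imread("pics/s15.png")
cv2.imwrite("pics/w15c.png",cv2.resize(a[120:320,160:360],None,fx=3,fy=3,interpolation=2))
cv2.imwrite("pics/s15c.png",cv2.resize(b[150:250,225:325],None,fx=5,fy=5,interpolation=2))
E
```

```text
16.95 [ 0.5053 -0.032   0.0691] [[0.984, 0.178, 0.001], [0.178, -0.984, -0.0], [0.0, 0.0, -1.0]] [-0.1  0.3 -2.4] 0.046628834353671385 [-17.   26.   93.    0.   61.   62.7]
17.0 [ 0.5054 -0.032   0.0692] [[0.984, 0.178, 0.001], [0.178, -0.984, -0.0], [0.001, 0.0, -1.0]] [-0.2  0.5 -0.5] 0.04659511455608675 [-17.   25.9  93.    0.   61.   62.7]
```

View pics/w15c.png

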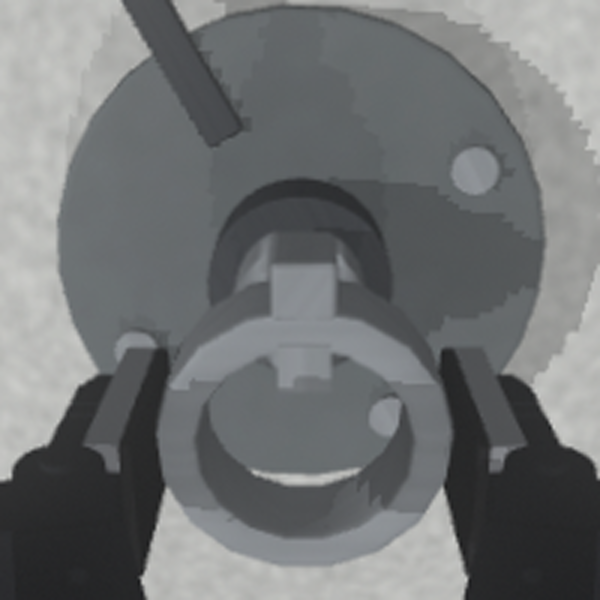

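View pics/s15c.png

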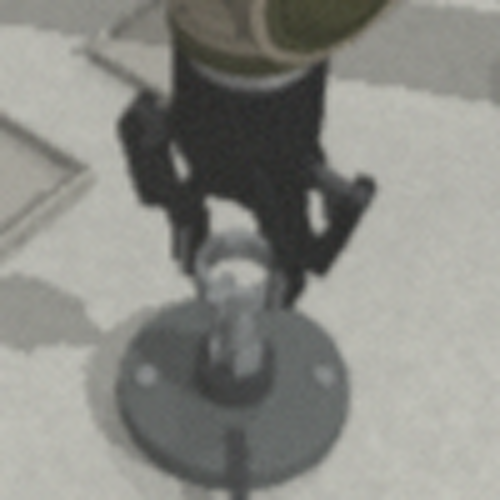

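The ear lines up with the keyway flanks. I'll lower over the nose to just above the shoulder.

>>> {"name": "jog_arm", "arguments": {
  "travel": [
    [0,0.0005,-0.008],
    [0,0,-0.008],
    [0,0,-0.008],
    [0,0,-0.006],
    [0,0,-0.004],
    [0,0,-0.002],
    [0,0,0],
    [0,0,0]
  ],
  "dr": [
    [0,0,0],
    [0,0,0],
    [0,0,0],
    [0,0,0],
    [0,0,0],
    [0,0,0],
    [0,0,0],
    [0,0,0]
  ]
}}

```text
time_s: 17.67
position: [0.5052, -0.0316, 0.0328]
tool_rot: [[0.984, 0.177, 0.0], [0.177, -0.984, -0.0], [0.0, 0.0, -1.0]]
ft_force: [-0.9, -0.8, -0.9]
grip_width: 0.0471
```

```bash
python3 snap.py wrist w16; python3 - <<'E'
import cv2
a=cv2.imread("pics/w16.png")
cv2.imwrite("pics/w16c.png",cv2.resize(a[140:320,180:340],None,fx=4.5,fy=3.3,interpolation=2))
E
```

```text
17.7167 [ 0.5053 -0.0316  0.0329] [[0.984, 0.177, 0.0], [0.177, -0.984, -0.0], [0.0, 0.0, -1.0]] [ 0.7 -0.3 -1.9] 0.04696844017938154 [-17.   29.   95.3   0.   55.7  62.8]
```

View pics/w16c.png

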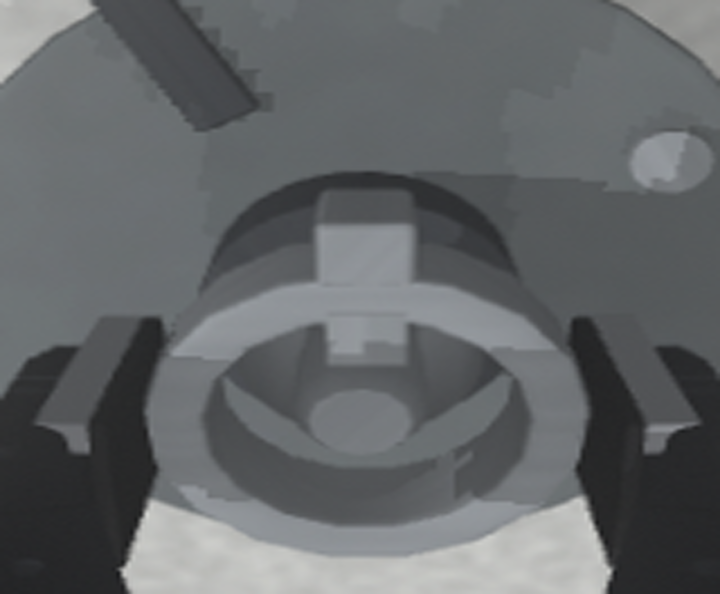

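The nose is inside the bore. I'll lower gently.

>>> {"name": "jog_arm", "arguments": {
  "travel": [
    [0,0,-0.003],
    [0,0,-0.002],
    [0,0,-0.002],
    [0,0,-0.001],
    [0,0,0],
    [0,0,0]
  ],
  "dr": [
    [0,0,0],
    [0,0,0],
    [0,0,0],
    [0,0,0],
    [0,0,0],
    [0,0,0]
  ]
}}

```text
time_s: 18.22
position: [0.5051, -0.0316, 0.0247]
tool_rot: [[0.984, 0.177, -0.0], [0.177, -0.984, 0.0], [-0.0, -0.0, -1.0]]
ft_force: [-1.1, -0.5, -1.4]
grip_width: 0.0474
```

>>> {"name": "jog_arm", "arguments": {
  "travel": [
    [0,0,-0.0015],
    [0,0,-0.0015],
    [0,0,-0.0015],
    [0,0,-0.0015],
    [0,0,0],
    [0,0,0]
  ],
  "dr": [
    [0,0,0],
    [0,0,0],
    [0,0,0],
    [0,0,0],
    [0,0,0],
    [0,0,0]
  ]
}}

```text
time_s: 18.72
position: [0.505, -0.0315, 0.0186]
tool_rot: [[0.984, 0.177, -0.0], [0.177, -0.984, 0.0], [-0.0, -0.0, -1.0]]
ft_force: [-0.1, 0.1, -1.7]
grip_width: 0.047
```

Still free at about 8 mm below the shoulder, so the tab is in the keyway. I'll continue down.

>>> {"name": "jog_arm", "arguments": {
  "travel": [
    [0,0,-0.0015],
    [0,0,-0.0015],
    [0,0,-0.001],
    [0,0,-0.001],
    [0,0,0],
    [0,0,0]
  ],
  "dr": [
    [0,0,0],
    [0,0,0],
    [0,0,0],
    [0,0,0],
    [0,0,0],
    [0,0,0]
  ]
}}

```text
time_s: 19.22
position: [0.5051, -0.0315, 0.0137]
tool_rot: [[0.984, 0.177, -0.0], [0.177, -0.984, 0.0], [-0.0, -0.0, -1.0]]
ft_force: [-0.7, 0.4, -1.0]
grip_width: 0.0468
```

```bash
python3 snap.py wrist w17; python3 - <<'E'
import cv2
a=cv2.imread("pics/w17.png")
cv2.imwrite("pics/w17c.png",cv2.resize(a[140:320,180:340],None,fx=4.5,fy=3.3,interpolation=2))
E
```

```text
19.2667 [ 0.5051 -0.0316  0.0137] [[0.984, 0.177, 0.0], [0.177, -0.984, -0.0], [0.0, 0.0, -1.0]] [ 0.6  0.  -1.7] 0.04657750330734241 [-17.   30.8  96.4  -0.   52.9  62.8]
```

View pics/w17c.png

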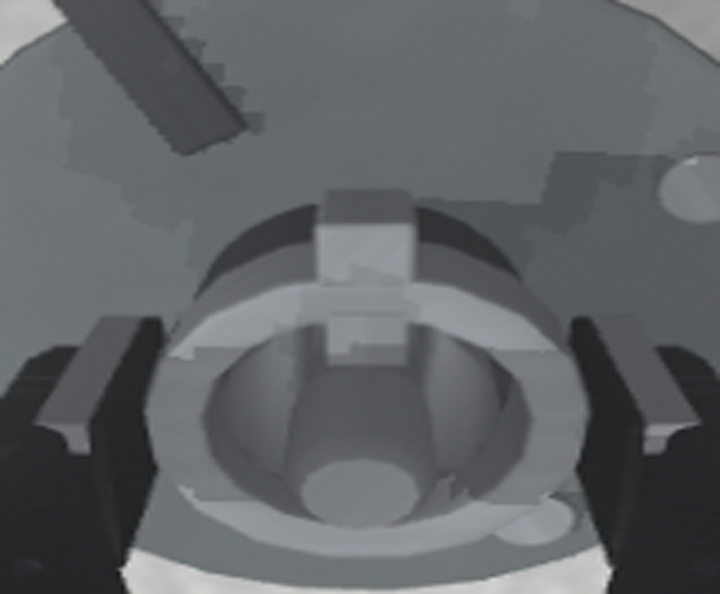

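>>> {"name": "jog_arm", "arguments": {
  "travel": [
    [0,0,-0.001],
    [0,0,-0.001],
    [0,0,0],
    [0,0,0]
  ],
  "dr": [
    [0,0,0],
    [0,0,0],
    [0,0,0],
    [0,0,0]
  ]
}}

```text
time_s: 19.6
position: [0.5051, -0.0316, 0.0117]
tool_rot: [[0.984, 0.177, -0.0], [0.177, -0.984, 0.0], [-0.0, -0.0, -1.0]]
ft_force: [0.7, -0.5, -1.4]
grip_width: 0.0471
```

>>> {"name": "jog_arm", "arguments": {
  "travel": [
    [0,0,-0.001],
    [0,0,-0.0005],
    [0,0,0]
  ],
  "dr": [
    [0,0,0],
    [0,0,0],
    [0,0,0]
  ]
}}

```text
time_s: 19.85
position: [0.5052, -0.0316, 0.0109]
tool_rot: [[0.984, 0.177, 0.001], [0.177, -0.984, -0.0], [0.0, 0.0, -1.0]]
ft_force: [-2.1, -0.5, 7.2]
grip_width: 0.0466
```

Flange contact is at z 0.011, as predicted. Releasing and withdrawing.

>>> {"name": "jog_arm", "arguments": {
  "travel": [
    [0,0,0],
    [0,0,0],
    [0,0,0],
    [0,0,0],
    [0,0,0]
  ],
  "dr": [
    [0,0,0],
    [0,0,0],
    [0,0,0],
    [0,0,0],
    [0,0,0]
  ],
  "jaw": 0.07
}}

```text
time_s: 20.27
position: [0.5051, -0.0316, 0.0102]
tool_rot: [[0.984, 0.177, 0.0], [0.177, -0.984, 0.0], [0.0, -0.0, -1.0]]
ft_force: [0.0, 0.3, 0.1]
grip_width: 0.0701
```

>>> {"name": "jog_arm", "arguments": {
  "travel": [
    [0,0,0.01],
    [0,0,0.02],
    [0,0,0.03],
    [0,0,0.03],
    [0,0,0.03],
    [-0.015,0,0.03],
    [0,0,0],
    [0,0,0]
  ],
  "dr": [
    [0,0,0],
    [0,0,0],
    [0,0,0],
    [0,0,0],
    [0,0,0],
    [0,0,0],
    [0,0,0],
    [0,0,0]
  ]
}}

```text
time_s: 20.93
position: [0.4903, -0.0317, 0.1615]
tool_rot: [[0.984, 0.177, 0.003], [0.177, -0.984, -0.001], [0.003, 0.001, -1.0]]
ft_force: [0.3, -0.1, -0.1]
grip_width: 0.07
```

```bash
python3 snap.py wrist w18; python3 snap.py scene s18; python3 - <<'E'
import cv2
a=cv2.imread("pics/w18.png");b=cv2.imread("pics/s18.png")
cv2.imwrite("pics/j18.png",cv2.hconcat([cv2.resize(a[120:220,210:310],None,fx=4,fy=4,interpolation=2),cv2.resize(b[180:260,235:315],None,fx=5,fy=5,interpolation=2)]))
E
```

```text
20.9833 [ 0.4899 -0.0315  0.1602] [[0.984, 0.177, 0.0], [0.177, -0.984, -0.0], [0.0, 0.0, -1.0]] [ 0.2 -0.9  0.2] 0.07013490218953367 [-17.5  18.2  87.8   0.   73.9  62.3]
21.0333 [ 0.4898 -0.0315  0.1594] [[0.984, 0.177, -0.001], [0.177, -0.984, 0.0], [-0.001, -0.001, -1.0]] [-0.5 -0.4 -0.8] 0.07020800002650747 [-17.5  18.3  87.9   0.   73.9  62.3]
```

View pics/j18.png

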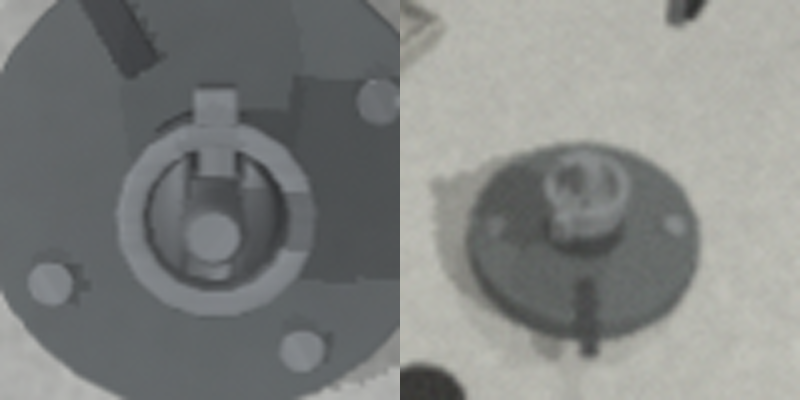

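View pics/w18.png

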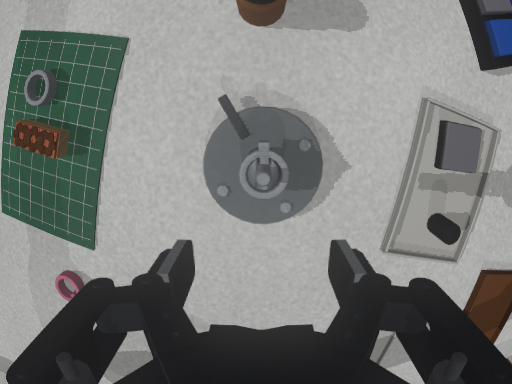

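View pics/s18.png

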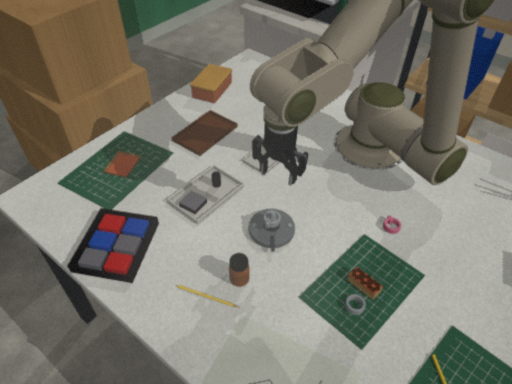

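The collar surrounds the spindle with its tab in the keyway. The cap stands upright in the tray at scene (216,180) and the bystanders are in place. I'll check the collar's height and centring numerically, then hand in.

```bash
python3 - <<'E'
import pickle;from h import *
g=pickle.load(open("w18.pkl","rb"))
p=lambda x,y:(210+x/4-.4,120+y/4-.4)
pts=[(117,220),(316,220),(216,316),(145,148),(287,148),(145,290),(287,290)]
for z in (.058,.074):
  print(z,circ(np.array([onz(g,*p(*q),z,True)[:2] for q in pts])))
s=pickle.load(open("s18.pkl","rb"))
t=[onz(s,*q,.016) for q in [(208,167),(243,185),(204,219),(166,196)]];print(np.round(t,3))
print("cap",onz(s,216,172.5,.048))
E
```

```text
0.058 (array([ 0.50273254, -0.03246857]), np.float64(0.023661386044546037))
0.074 (array([ 0.50592028, -0.03170518]), np.float64(0.02227725111498516))
[[ 0.441 -0.337  0.016]
 [ 0.43  -0.199  0.016]
 [ 0.604 -0.196  0.016]
 [ 0.612 -0.346  0.016]]
cap [ 0.46593772 -0.27581007  0.048     ]
```

>>> {"name": "jog_arm", "arguments": {
  "travel": [
    [0,0,0],
    [0,0,0],
    [0,0,0]
  ],
  "dr": [
    [0,0,0],
    [0,0,0],
    [0,0,0]
  ]
}}

```text
time_s: 21.28
position: [0.49, -0.0315, 0.1594]
tool_rot: [[0.984, 0.177, -0.002], [0.177, -0.984, 0.001], [-0.001, -0.001, -1.0]]
ft_force: [-0.5, -0.6, -0.5]
grip_width: 0.0698
```

The fitted ring radius is 23.7 mm at home height, which matches the home position; at shoulder height it would be 22.3 mm. Centre is within about 1.5 mm of the axis.

```bash
python3 -c "
from rig import close_job
print(close_job())"
```

```text
the job is handed in; nothing more can be done
None
```

The job is handed in at about 21 s, with the cap in the tray and the collar home on the spindle. No verdict is reported, so success rests on my own last checks.

- **Cap:** It stands upright in the empty half of the tray, about 50–55 mm from the tray centre, let go. I judged upright by eye in the scene view.
- **Collar:** I read the keyway at about 11° in world axes (some 29° off the rib), turned the collar to match, and lowered it. It passed the shoulder without force and touched the flange at the predicted height with about 7 N. The last wrist picture shows the tab in the keyway. Its outer radius fits 23.7 mm at home height, against 22.3 mm if it were still on the shoulder. Its centre is about 1.5 mm from the axis, and the limit is 4 mm.
- **Bystanders:** The plain ring, block, pad and jar look unmoved in the last pictures. I did not measure them again.

**What failed or disagreed:**
- My first grasp at the collar closed above it, because the fingertips sit about 30 mm higher than the reported tool position. I saw this in the pictures and went lower.
- On the second grasp the tips pressed the mat with about 45 N at the wrist as they swung forward. I eased this before lifting. The wrist limit is 120 N. If the 40 N limit for the arm or gripper body also covers the fingertips, this would be over it.
- The wrist and top cameras disagreed by 1–2 mm on the axis, and by about 10 mm on the tray's position across the table.

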